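# Shut the roof vent of the drying cabinet with the hook pole

### The arm

A 7-joint arm with a two-finger parallel gripper is mounted at the origin on a cart in front of the work surface, level with it; the furniture and walls round the work are solid. World frame = base frame: x ahead of the robot, y to its left, z up, the work surface at z = 0. Lengths are in m, angles in rad, forces in N, time in s.
With the tool pointing down it reaches from about 0.425 to 0.925 m from the base axis. Payload 6.8 kg.
Tool frame: the origin (TCP) lies at the very end of the fingers, on their centre line; the grasp point (between the pads) lies 19 mm behind it; z points along the fingers, y is the line along which they close (so a half turn about z gives the same grasp; the last joint's range is limited). The gripper opens to 85 mm and grips with 20 to 120 N. Pads are 22 mm wide; open, the fingers measure 114 mm over their backs; the gripper's body (76 mm by 85 mm) begins 54 mm behind the grasp point. The pads swing forward as they close: fully open they stand 13 mm farther back than shut.
Start: joints at [1.222, 0.477, 0.022, 1.555, -0.011, 1.109, -0.083], TCP at [0.161, -0.656, 0.231] pointing down, gripper open.
Joint ranges: [-2.96, 2.96], [-0.34, 2.1], [-1.41, 1.46], [0.24, 2.44], [-1.37, 4.51], [0.17, 1.92], [-2.96, 2.96]. Speed limits (rad/s): [2.39, 2.39, 3.14, 3.14, 3.14, 3.14, 3.14].

### API

Orientations are given as a unit quaternion [w, x, y, z].
In Python, from station import bot gives the robot as it stands.
- The arm moves only by the tool jog_arm, never from a script. Its argument "motion" is a list of rows, each a list of 7 numbers: the turn, a rotation vector about the tool's x, y, z in rad, then the shift along the tool's x, y, z in mm, then the finger opening in mm, from 0 to 85.4. A call has 1 to 10 rows; each row is the pose to reach, as a shift and turn from the pose commanded when the call began, along the tool's axes at that moment; what a row does not reach only later rows make up. A row lasts 1/8 s, in which the tool goes at most 62.5 mm and 10.7 degrees, less where a joint would pass 70% of its speed; a pose out of reach is approached as far as the arm can. A call with a gripper value outside its range is refused whole. The fingers move at their own pace and stop on an object; "grip_force" is the grip in N (left out, the last holds). Time passes only in rows, so rows that repeat a pose let the fingers close. It gives the time, the measured TCP pose, the force, the opening and the grip force at its end, in the units of the state.
- bot.get_obs(): the state, without advancing time (a new reading comes with each control period).
- bot.read_camera(name): name is "scene" or "top" or "wrist"; returns a dict with "pixels" (420x560x3 uint8, red, green, blue), "camera_matrix" (3x3 intrinsics, pixels), "T" (4x4, takes a point from camera to world coordinates); the wrist camera has in their place "tool_from_camera" (4x4, takes a point from camera to tool coordinates, whose origin is the TCP and whose axes are the flange's). Camera axes: x right, y down, z forward; pixel columns grow to the right and rows downward; lengths in m; the calibration is good to about 2 mm. The wrist camera is an equidistant fisheye: a pixel r from the principal point sees the ray r / f radians off the axis. A picture is of the moment at which its call begins: read the wrist's pose just before it. There is no depth.
- bot.hand_in(): hands the job in; it is judged then, once.
Trained networks look in a picture, given as the dict that the camera call returned (one of the last four; its "shot" number tells which), for a name from the list of things; names that differ only in an ending like _2 or _b are one class to them, and where a whole thing is asked for, a point or a joint stands for the part that bears it (a point fixed in the world has none). Each returns a list of dicts, best first, with "score" (0 to 1); they miss things now and then, are a little off and sometimes report something else, mostly with a low value. They report only what shows in the picture. A call takes as long as a camera call.
- bot.spot_in(thing, picture): "xy" ([column, row] in pixels, amid what is visible of it).
- bot.tip_of(thing, picture): "xy" ([column, row] in pixels: a listed point, or the origin of a listed thing).
The state is a dict: "t": time; "q": joint angles; "joint_vel": joint speeds; "joint_torque": joint torques, N m; "eef_pos": TCP position; "tool_rot": TCP orientation; "contact_force": force on the tool from outside, world axes, zero at the start; "torque": the same for the moment, N m; "gripper_width": opening from 0.0 (shut) to 1.0 (fully open); "grasp_force": force on a finger pad.
Only numpy, scipy, OpenCV 4.12 (cv2) and the standard library are available. Lean on these libraries where they do the work, as an engineer would, in place of code of your own. Each camera call takes 0.05 s, during which the arm holds its last target. There are 200 camera calls.

### The job

The vent flap in the roof of the gingerbread drying cabinet stands open. Take the pole with the hooked end, put its hook through the ring on the flap and swing the flap fully shut with it, without the hand or arm touching the cabinet; then unhook the pole and lay it flat on the worktop clear of the cabinet. Leave the straight pole where it lies.

Things in the scene. Friction and masses are not known exactly. Their poses are not given: they have to be found in the camera images.
- cabinet: plain light-metal drying cabinet fixed on the worktop, 170 mm deep (x) x 220 mm wide (y) x 162 mm high, louvred front facing the robot (its own -x); origin at the centre of its underside, z up. The front part of its roof is the vent flap
- flap (a joint): angle of the vent flap in rad: 0 is fully shut (level with the roof, against a firm stop), growing as its front edge rises; starts about 0.95 to 1.25. It turns about a level axis along the cabinet's y which lies 25 mm behind the cabinet's centre (own +x) and 157 mm above the worktop. The hinge is stiff enough that the flap stays wherever it is left; about 1 N at the ring moves it
- flap_ring (a point): centre of the round steel ring eye on the middle of the flap's front edge, 137 mm from the hinge axis, in the plane of the flap. The hole is 40 mm wide, the wire 8 mm thick; the hole runs along the cabinet's y (sideways) at every flap angle, so a hook enters it from the side. With the flap shut the ring's centre stands 27 mm in front of the cabinet, 157 mm above the worktop. Flap 110 mm long, 182 mm wide, 10 mm thick
- pole_grip (a point): grip point of the hooked pole, at the centre of its straight wooden handle near the pole's centre of mass, half-way up (15 mm above the worktop as it lies). Handle 22 mm wide, 30 mm high, from 100 mm behind this point to 80 mm ahead of it. Own x runs along the pole to the hook, y to the left, z up; a steel rod 10 mm thick runs on from the handle at the height of this point to 190 mm ahead, where it bends square to the left. Loose, 0.14 kg
- pole_hook (a point): middle of the bent hook end of that pole: a straight round steel pin 10 mm thick that runs from the rod 50 mm to the left (own +y) and ends free. This point is 190 mm ahead (x) and 25 mm to the left (y) of pole_grip, at the same height; axes as pole_grip
- straight_grip (a point): centre of the like handle of the other, straight pole, which ends 190 mm ahead in a rubber knob 28 mm wide and has no hook; to be left alone. The two poles lie left and right, in either order; their x axes point roughly away from the robot

How it is judged:
By the outcome, as a careful person would: the job done as asked, in the order asked, and still so for the second after the job is handed in, with the robot touching nothing.
It also fails if it takes over 56 s, if anything falls off the work surface, if the arm or the gripper's body presses on something with over 40 N, if the wrist force passes 120 N, or if a joint passes its speed limit or range.

## Working session

There is one attempt and no reset: what is moved stays moved. The work goes in short steps, Python scripts to look and compute and a tool call to move; the robot and the scene stay as the last step left them, time stands still between calls to the robot, and variables do not carry over. Pictures are saved under pics/ and viewed, at most 10 in all, crops included, and the job is handed in when it is done.

Besides the shell and the picture viewer there is one more tool, called after "Emit:" by a JSON object that holds its "method" and its "body", one argument or row to a line. jog_arm: Moves the arm, as the interface text tells. Its arguments: {"type":"object","properties":{"motion":{"type":"array"},"grip_force":{"type":"number"}},"required":["motion"]}

```bash
mkdir -p pics; cat > h.py <<'E'
import numpy as np, cv2
from station import bot
from scipy.spatial.transform import Rotation as R
def ray(p,xy):
    K=p["camera_matrix"];T=np.array(p["T"])
    d=T[:3,:3]@np.linalg.inv(K)@np.array([xy[0],xy[1],1.]); return T[:3,3],d/np.linalg.norm(d)
def onz(p,xy,z):
    o,d=ray(p,xy); return o+d*(z-o[2])/d[2]
def tri(rs):
    A=np.zeros((3,3));b=np.zeros(3)
    for o,d in rs:
        P=np.eye(3)-np.outer(d,d);A+=P;b+=P@o
    x=np.linalg.solve(A,b); return x,[np.linalg.norm(np.cross(x-o,d)) for o,d in rs]
def proj(p,X):
    T=np.linalg.inv(np.array(p["T"]));c=T[:3,:3]@X+T[:3,3];u=p["camera_matrix"]@c;return u[:2]/u[2]
def save(p,n): cv2.imwrite("pics/"+n,cv2.cvtColor(p["pixels"],cv2.COLOR_RGB2BGR))
E
python3 - <<'E'
from h import *
np.set_printoptions(precision=4,suppress=True)
s=bot.get_obs();print(s)
P={}
for n in("scene","top"):
    p=bot.read_camera(n);save(p,n+"0.png");P[n]=p;print(n,np.array(p["T"]))
for th in["cabinet","flap_ring","pole_grip","pole_hook","straight_grip"]:
    rs=[]
    for n in P:
        r=bot.tip_of(th,P[n])[:2];print(th,n,[(np.round(a["xy"],1),round(a["score"],2)) for a in r])
        if r: rs.append(ray(P[n],r[0]["xy"])); print("   onz.015",onz(P[n],r[0]["xy"],0 if th=="cabinet" else .015))
    if len(rs)==2: print("   tri",*tri(rs))
E
```

```text
{'t': 0.0, 'q': array([ 1.2219,  0.4778,  0.0223,  1.5565, -0.0116,  1.1092, -0.0831]), 'joint_vel': array([-0.0014,  0.0011, -0.001 ,  0.0005, -0.0009, -0.0005, -0.0007]), 'joint_torque': array([ -0.0007, -59.6456,   1.6078, -28.12  ,   0.0125,   0.0094,
        -0.    ]), 'eef_pos': array([ 0.1608, -0.6549,  0.2303]), 'tool_rot': array([-0.0009,  0.9928,  0.1201, -0.0002]), 'contact_force': array([-1.2284, -0.159 ,  0.1541]), 'torque': array([ 0.029 , -0.0806,  0.0197]), 'grasp_force': 0.0, 'gripper_width': 1.0015728744490464}
scene [[-0.6439 -0.5411  0.5408 -0.0325]
 [-0.7651  0.454  -0.4566  0.5702]
 [ 0.0015 -0.7078 -0.7064  0.9588]
 [ 0.      0.      0.      1.    ]]
top [[ 0.0193 -0.9952  0.0961  0.4696]
 [-0.9997 -0.0206 -0.0124  0.0327]
 [ 0.0144 -0.0959 -0.9953  1.5559]
 [ 0.      0.      0.      1.    ]]
cabinet scene [(array([252.5, 208.6]), 0.74)]
   onz.015 [0.7934 0.0182 0.    ]
cabinet top [(array([273.9, 163.7]), 0.71)]
   onz.015 [0.7795 0.0272 0.    ]
   tri [0.7765 0.0281 0.0186] [np.float64(0.0011121897184878803), np.float64(0.001112189718487779)]
flap_ring scene
[... 381 characters left out ...]
onz.015 [0.4277 0.3485 0.015 ]
   tri [0.4311 0.3554 0.0046] [np.float64(0.005914782569575553), np.float64(0.005914782569575658)]
pole_hook scene [(array([178.7, 296.4]), 0.79)]
   onz.015 [0.6314 0.3943 0.015 ]
pole_hook top [(array([162.5, 209.4]), 0.63)]
   onz.015 [0.6209 0.3793 0.015 ]
   tri [0.6261 0.3872 0.0135] [np.float64(0.008898329893567218), np.float64(0.008898329893567241)]
straight_grip scene [(array([397. , 214.3]), 0.62), (array([181.8, 294.1]), 0.34)]
   onz.015 [ 0.4466 -0.3284  0.015 ]
straight_grip top [(array([385.1, 268.3]), 0.93)]
   onz.015 [ 0.4479 -0.332   0.015 ]
   tri [ 0.4482 -0.3326  0.011 ] [np.float64(0.000507916368671989), np.float64(0.0005079163686719872)]
```

View pics/scene0.png

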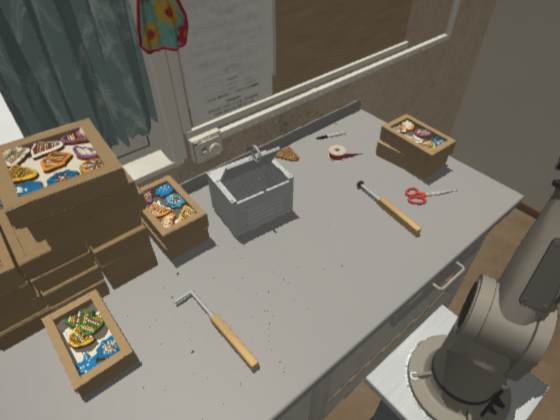

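View pics/top0.png

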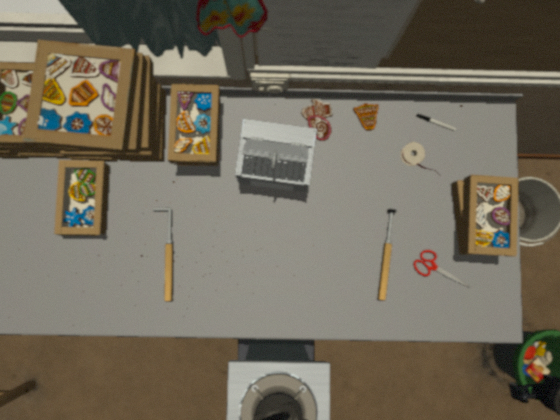

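The hooked pole is on the left: handle (168,243–300), hook end at (162,210) in the top view. The straight pole is on the right. The cabinet is yawed about −12°, with its ring at (276,164). Next I'll refine the pole's axis and the cabinet's yaw.

```bash
python3 - <<'E'
from h import *
np.set_printoptions(precision=4,suppress=True)
p=bot.read_camera("top");im=p["pixels"]
hsv=cv2.cvtColor(im,cv2.COLOR_RGB2HSV)
m=cv2.inRange(hsv,(8,90,120),(28,255,255));m[:, :140]=0;m[:,200:]=0;m[:230]=0;m[320:]=0
ys,xs=np.nonzero(m);r=cv2.minAreaRect(np.c_[xs,ys].astype(np.float32));print(r,len(xs))
b=cv2.boxPoints(r);W=np.array([onz(p,x,.03) for x in b]);print(W)
W=W[np.argsort(W[:,0])];back=W[:2].mean(0);fr=W[2:].mean(0);u=(fr-back)/np.linalg.norm(fr-back)
print("back",back,"front",fr,"len",np.linalg.norm(fr-back),"yaw",np.degrees(np.arctan2(u[1],u[0])),"grip",back+.1*u)
s=bot.read_camera("scene")
a=cv2.resize(im[105:205,220:330],None,fx=5,fy=5,interpolation=cv2.INTER_CUBIC)[:, :, ::-1]
c=cv2.resize(s["pixels"][135:245,200:305],None,fx=5,fy=5,interpolation=cv2.INTER_CUBIC)[:,:,::-1]
cv2.imwrite("pics/crop_top.png",a);cv2.imwrite("pics/crop_scene.png",c)
E
```

```text
((167.5, 272.5), (57.0, 7.0), 90.0) 388
[[0.5105 0.3666 0.03  ]
 [0.511  0.3448 0.03  ]
 [0.3346 0.3377 0.03  ]
 [0.3342 0.3593 0.03  ]]
back [0.3344 0.3485 0.03  ] front [0.5108 0.3557 0.03  ] len 0.17646161517650327 yaw 2.3485102144808225 grip [0.4344 0.3526 0.03  ]
```

View pics/crop_top.png

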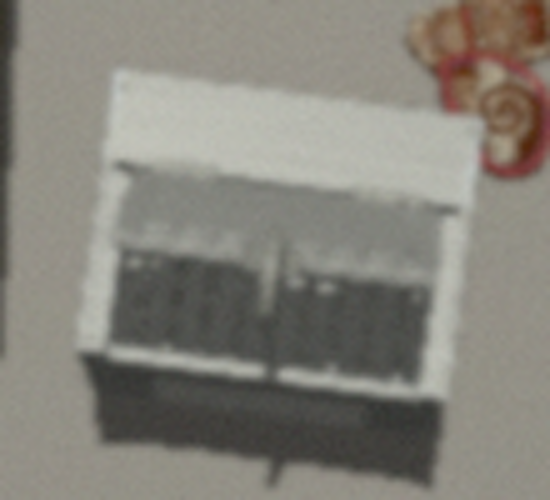

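View pics/crop_scene.png

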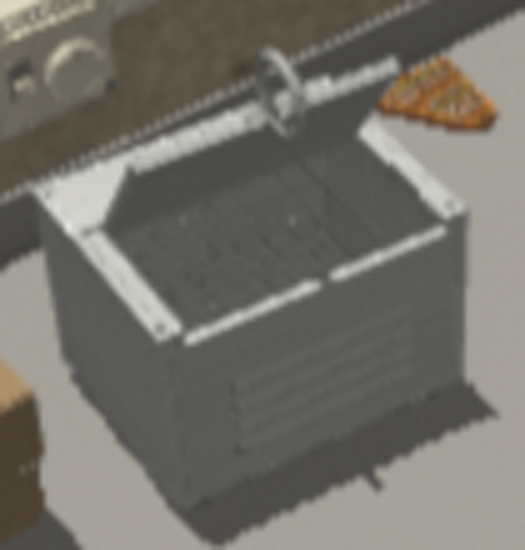

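The top crop shows roof corners at about (243,119), (316,129), (309,185) and (236,175), with the ring centre at about (274.8,160.4). In the scene view the ring is at about (256,153). I'll fit the cabinet pose and flap angle to these.

```bash
python3 - <<'E'
from h import *
from scipy.optimize import least_squares
np.set_printoptions(precision=4,suppress=True)
t=bot.read_camera("top");s=bot.read_camera("scene")
C=lambda q,sh:np.array(q)/5.+sh
T0=np.array([220,105]);S0=np.array([200,135])
obs=[(t,C((115,72),T0),(.085,.11,.162)),(t,C((482,122),T0),(.085,-.11,.162)),(t,C((443,400),T0),(-.085,-.11,.162)),(t,C((80,350),T0),(-.085,.11,.162)),
(s,C((40,190),S0),(.085,.11,.162)),(s,C((172,342),S0),(-.085,.11,.162)),(s,C((465,208),S0),(-.085,-.11,.162)),(s,C((180,505),S0),(-.085,.11,0)),
(t,C((274,277),T0),'r'),(s,C((280,92),S0),'r')]
def pt(v,m):
    if m=='r': m=(.025-.137*np.cos(v[3]),0,.157+.137*np.sin(v[3]))
    c,q=np.cos(v[2]),np.sin(v[2]);return np.array([v[0]+c*m[0]-q*m[1],v[1]+q*m[0]+c*m[1],m[2]])
f=lambda v:np.concatenate([proj(p,pt(v,m))-u for p,u,m in obs])
r=least_squares(f,[.77,.02,-.15,1.1],loss='soft_l1');v=r.x
print(v,np.degrees(v[2]));print(f(v).reshape(-1,2))
print("ring open",pt(v,'r'),"shut",pt([*v[:3],0],'r'))
# pole corner/pin
for z in (.015,):
    for xy in [(171,210.5),(154,210.5)]: print(onz(t,xy,z))
# pole fit in top and scene with pole y/yaw
E
```

```text
[ 0.7821  0.0225 -0.1142  1.009 ] -6.545206487341519
[[-0.2493 -0.5692]
 [ 0.4266 -0.5389]
 [ 0.9086  0.5152]
 [-1.4351  0.3799]
 [-0.887  -0.8334]
 [-1.7702 -0.4973]
 [ 1.7482 -0.2664]
 [ 1.2166  3.6927]
 [-0.7591 -0.1185]
 [ 0.7906 -0.295 ]]
ring open [0.7344 0.028  0.2729] shut [0.6708 0.0353 0.157 ]
[0.6179 0.3521 0.015 ]
[0.6168 0.4061 0.015 ]
```

Emit:
{"method": "jog_arm", "body": {
  "motion": [
    [0,0,0,40,-40,0,80],
    [0,0,0,90,-80,0,80],
    [0,0,0,140,-120,0,80],
    [0,0,0,190,-155,0,80],
    [0,0,0,235,-190,0,80],
    [0,0,0,280,-230,0,80],
    [0,0,0,320,-270,0,80],
    [0,0,0,360,-310,0,80],
    [0,0,0,400,-350,0,80],
    [0,0,0,440,-390,0,80]
  ],
  "grip_force": 30
}}

```text
t: 2.05
eef_pos: [0.4962, -0.1704, 0.2317]
tool_rot: [0.0, 0.993, 0.12, 0.0]
contact_force: [0.5, 0.3, -0.8]
gripper_width: 0.935
grasp_force: 0.0
```

Emit:
{"method": "jog_arm", "body": {
  "motion": [
    [0,0,0.03,10,-55,0,80],
    [0,0,0.06,20,-110,0,80],
    [0,0,0.09,28,-165,0,80],
    [0,0,0.12,36,-220,0,80],
    [0,0,0.15,44,-275,5,80],
    [0,0,0.18,52,-330,10,80],
    [0,0,0.21,60,-385,15,80],
    [0,0,0.24,68,-440,20,80],
    [0,0,0.24,80,-495,30,80],
    [0,0,0.24,80,-518,30,80]
  ]
}}

```text
t: 3.3
eef_pos: [0.4481, 0.3538, 0.2008]
tool_rot: [-0.001, 1.0, 0.002, -0.001]
contact_force: [-0.8, -0.7, 0.2]
gripper_width: 0.938
grasp_force: 0.0
```

```bash
python3 - <<'E'
from h import *
np.set_printoptions(precision=4,suppress=True)
o=bot.get_obs();p=bot.read_camera("wrist");save(p,"w1.png")
q=o["tool_rot"];Rt=R.from_quat([q[1],q[2],q[3],q[0]]).as_matrix()
Tt=np.eye(4);Tt[:3,:3]=Rt;Tt[:3,3]=o["eef_pos"];W=Tt@np.array(p["tool_from_camera"]);K=p["camera_matrix"]
print(o["eef_pos"],q,K[0,0],W)
def fz(xy,z):
    d=(np.array(xy)-K[:2,2])/np.array([K[0,0],K[1,1]]);r=np.linalg.norm(d)
    v=W[:3,:3]@np.array([*(np.sin(r)*d/r),np.cos(r)]);return W[:3,3]+v*(z-W[2,3])/v[2]
im=p["pixels"];m=cv2.inRange(cv2.cvtColor(im,cv2.COLOR_RGB2HSV),(8,90,80),(28,255,255))
n,l,st,_=cv2.connectedComponentsWithStats(m);print(st[1:][st[1:,4]>150])
for th in["pole_grip","pole_hook"]:
    for a in bot.tip_of(th,p)[:2]: print(th,a["xy"],a["score"],fz(a["xy"],.015))
E
```

```text
[0.4481 0.3538 0.2008] [-0.0007  1.      0.0022 -0.0006] 325.19226210127806 [[ 0.0055 -0.9463 -0.3232  0.5323]
 [-1.     -0.0056 -0.0006  0.3546]
 [-0.0012  0.3232 -0.9463  0.3421]
 [ 0.      0.      0.      1.    ]]
[[  16    0   30   38  378]
 [   0    0   77  132 3024]
 [ 272  127   23   92 1911]
 [   0  312   73   69 2923]
 [ 189  343  180   40 4135]
 [ 124  376   32   22  354]]
pole_grip [284.7, 200.6] 0.92 [0.4377 0.3526 0.015 ]
pole_hook [251.2, 15.9] 0.81 [0.6291 0.3868 0.015 ]
```

View pics/w1.png

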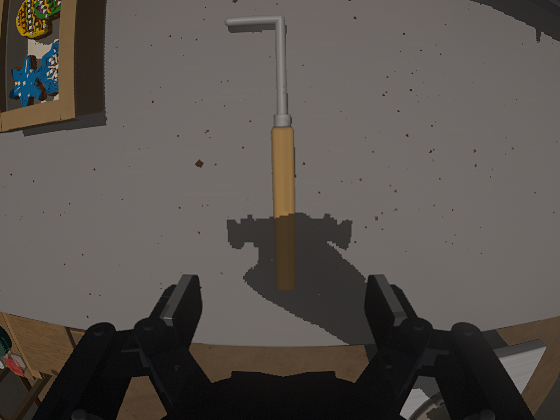

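The wrist view shows the handle centred at about column 284, with its yaw about 1°. I'll descend and grasp.

Emit:
{"method": "jog_arm", "body": {
  "motion": [
    [0,0,-0.02,9,1,50,70],
    [0,0,-0.02,9,1,100,60],
    [0,0,-0.02,9,1,150,60],
    [0,0,-0.02,9,1,180,60],
    [0,0,-0.02,9,1,194,60],
    [0,0,-0.02,9,1,194,60],
    [0,0,-0.02,9,1,194,10],
    [0,0,-0.02,9,1,194,10],
    [0,0,-0.02,9,1,194,10],
    [0,0,-0.02,9,1,194,10]
  ],
  "grip_force": 100
}}

```text
t: 4.7
eef_pos: [0.4595, 0.3504, 0.0092]
tool_rot: [-0.001, 1.0, 0.01, 0.001]
contact_force: [-0.3, -0.2, 7.3]
gripper_width: 0.238
grasp_force: 98.5
```

Emit:
{"method": "jog_arm", "body": {
  "motion": [
    [0,0,0,0,0,-20,10],
    [0,0,0,0,0,-70,10],
    [0,0,0,0,20,-120,10],
    [0,0,0.02,0,60,-170,10],
    [0,0,0.04,0,110,-210,10],
    [0,0,0.06,0,165,-240,10],
    [0,0,0.08,0,220,-260,10],
    [0,0,0.1,0,280,-270,10],
    [0,0,0.12,0,340,-270,10],
    [0,0,0.13,0,400,-270,10]
  ]
}}

```text
t: 5.95
eef_pos: [0.4662, -0.0523, 0.279]
tool_rot: [0.0, 0.999, -0.054, 0.001]
contact_force: [1.9, 0.2, -1.7]
gripper_width: 0.231
grasp_force: 97.9
```

Emit:
{"method": "jog_arm", "body": {
  "motion": [
    [0,0,0,0,0,0,10],
    [0,0,0,0,0,0,10]
  ]
}}

```text
t: 6.2
eef_pos: [0.4665, -0.0499, 0.2781]
tool_rot: [-0.0, 0.999, -0.054, 0.0]
contact_force: [1.3, 0.8, -0.7]
gripper_width: 0.234
grasp_force: 98.2
```

```bash
cat > w.py <<'E'
from h import *
np.set_printoptions(precision=4,suppress=True)
def look(n):
    o=bot.get_obs();t=bot.read_camera("top");s=bot.read_camera("scene");w=bot.read_camera("wrist")
    for k,p in(("t",t),("s",s),("w",w)): save(p,n+k+".png")
    q=o["tool_rot"];Rt=R.from_quat([q[1],q[2],q[3],q[0]]).as_matrix()
    Tt=np.eye(4);Tt[:3,:3]=Rt;Tt[:3,3]=o["eef_pos"];W=Tt@np.array(w["tool_from_camera"]);K=w["camera_matrix"]
    def wr(xy):
        d=(np.array(xy)-K[:2,2])/np.array([K[0,0],K[1,1]]);r=np.linalg.norm(d)
        return W[:3,3],W[:3,:3]@np.array([*(np.sin(r)*d/r),np.cos(r)])
    print(o["eef_pos"],q,"yaw",np.degrees(np.arctan2(Rt[1,0],Rt[0,0])),o["contact_force"])
    for th in["pole_hook","flap_ring"]:
        rs=[]
        for k,p in(("t",t),("s",s),("w",w)):
            r=bot.tip_of(th,p)
            if r and r[0]["score"]>.4:
                rs.append(wr(r[0]["xy"]) if k=="w" else ray(p,r[0]["xy"])); print(th,k,np.round(r[0]["xy"],1),round(r[0]["score"],2))
        if len(rs)>1: print("  tri",*tri(rs))
        if th=="pole_hook" and len(rs)>1: X=tri(rs)[0];print("  in tool",Rt.T@(X-o["eef_pos"]))
    return o,t,s,w
E
python3 -c "
from w import *
look('a')
a=[cv2.imread('pics/a%s.png'%k) for k in 'ts']
b=[cv2.resize(a[0][100:270,210:370],(400,425)),cv2.resize(a[1][100:270,200:360],(400,425))]
cv2.imwrite('pics/a.png',np.hstack(b))
"
```

```text
[ 0.4665 -0.0499  0.2781] [-0.0003  0.9985 -0.0544  0.0004] yaw -6.242076825838092 [ 1.3119  0.8176 -0.6635]
pole_hook t [301.7 198.2] 0.65
pole_hook s [298.3 157.3] 0.69
  tri [ 0.6341 -0.0458  0.2798] [np.float64(0.002332659124560633), np.float64(0.002332659124560806)]
  in tool [ 0.1662 -0.0223 -0.0016]
flap_ring t [274.9 162.4] 0.62
```

View pics/a.png

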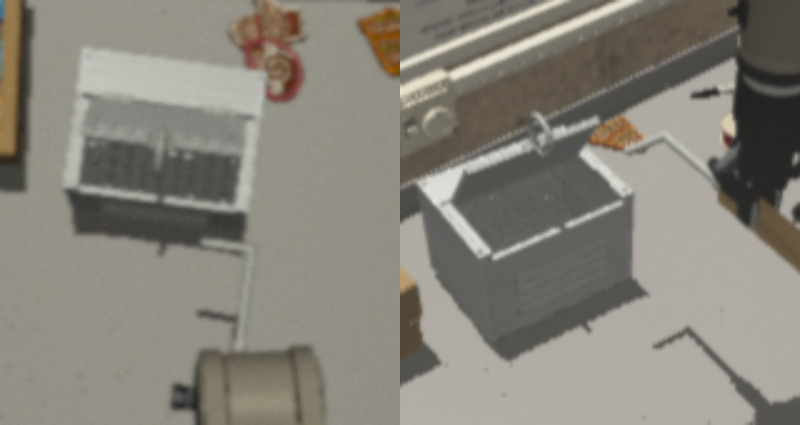

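The pole is held firmly and the pin points left, towards the cabinet. Next I'll move to the pre-insertion point to the right of the ring and check it.

Emit:
{"method": "jog_arm", "body": {
  "motion": [
    [0,0,0,20,0,0,10],
    [0,0,0,45,-5,2,10],
    [0,0,0,70,-14,6,10],
    [0,0,0,90,-22,9,10],
    [0,0,0,90,-22,9,10],
    [0,0,0,90,-22,9,10]
  ]
}}

```text
t: 7.4
eef_pos: [0.558, -0.0388, 0.2681]
tool_rot: [0.0, 0.999, -0.055, -0.0]
contact_force: [-0.3, -0.5, -0.8]
gripper_width: 0.234
grasp_force: 98.2
```

```bash
python3 -c "
from w import *
look('b')
a=[cv2.imread('pics/b%s.png'%k) for k in 'ts']
I=cv2.INTER_CUBIC
b=[cv2.resize(a[0][120:200,240:320],(400,400),interpolation=I),cv2.resize(a[1][120:200,230:310],(400,400),interpolation=I)]
cv2.imwrite('pics/b.png',np.hstack(b))
"
```

```text
[ 0.558  -0.0388  0.2681] [ 0.0001  0.9985 -0.0546 -0.0005] yaw -6.261588433501406 [-0.3461 -0.5136 -0.7654]
pole_hook t [296.7 163.9] 0.61
pole_hook s [277.7 146.3] 0.84
  tri [ 0.723  -0.0358  0.2744] [np.float64(0.0037733263089144886), np.float64(0.003773326308914383)]
  in tool [ 0.1637 -0.021  -0.0064]
flap_ring t [277.3 160.7] 0.95
flap_ring s [257.5 152.8] 0.72
  tri [0.736  0.0212 0.2696] [np.float64(0.002639707476020522), np.float64(0.0026397074760204685)]
```

View pics/b.png

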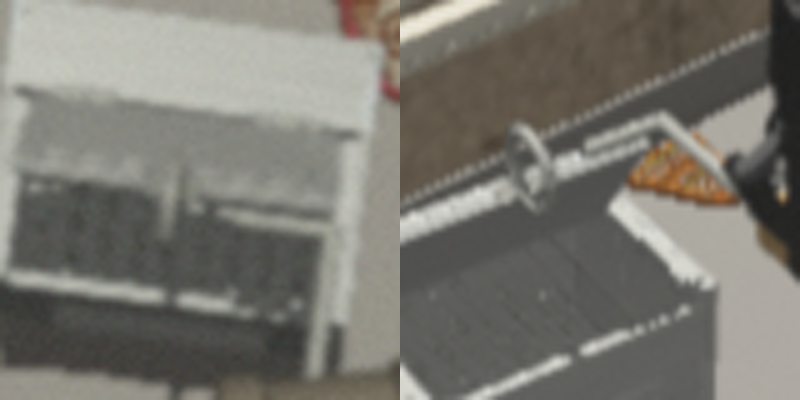

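The line of the pin extends through the ring centre in both views: (172,202) in the left crop and (530,170) in the right. Its tip is about 25 mm from the ring. I'll insert it.

Emit:
{"method": "jog_arm", "body": {
  "motion": [
    [0,0,0,0,-8,0,10],
    [0,0,0,0,-20,0,10],
    [0,0,0,0,-32,0,10],
    [0,0,0,0,-42,0,10],
    [0,0,0,0,-48,0,10],
    [0,0,0,0,-48,0,10]
  ]
}}

```text
t: 8.6
eef_pos: [0.5639, 0.0098, 0.2683]
tool_rot: [-0.0, 0.999, -0.054, -0.0]
contact_force: [-0.2, -0.2, -0.4]
gripper_width: 0.234
grasp_force: 98.2
```

```bash
python3 -c "
from w import *
look('c')
a=[cv2.imread('pics/c%s.png'%k) for k in 'ts']
I=cv2.INTER_CUBIC
b=[cv2.resize(a[0][120:200,240:320],(400,400),interpolation=I),cv2.resize(a[1][120:200,220:300],(400,400),interpolation=I)]
cv2.imwrite('pics/c.png',np.hstack(b))
"
```

```text
[0.5639 0.0098 0.2683] [-0.      0.9985 -0.0541 -0.    ] yaw -6.199743528974141 [-0.1665 -0.1891 -0.3711]
pole_hook t [279.4 161.8] 0.44
flap_ring t [275.3 161.9] 0.57
flap_ring s [260.4 153.6] 0.77
  tri [0.7285 0.0226 0.2724] [np.float64(0.002519659629803992), np.float64(0.00251965962980373)]
```

View pics/c.png

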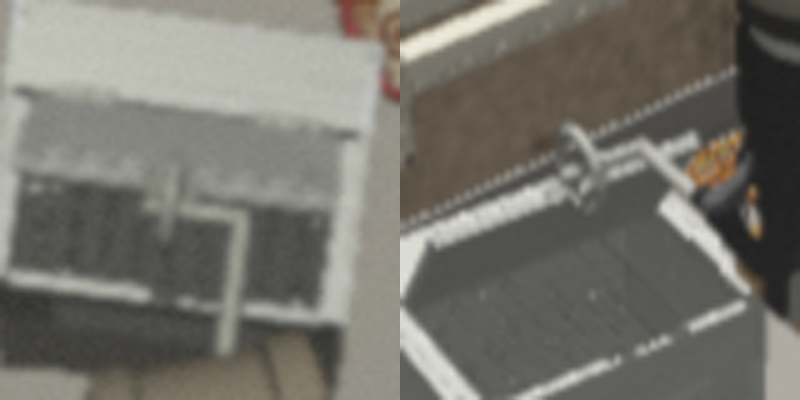

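The pin is through the ring, with no force. I'll go 8 mm deeper and then follow the closing arc.

Emit:
{"method": "jog_arm", "body": {
  "motion": [
    [0,0,0,-2,-8,1,10],
    [0,0,0,-13,-8,9,10],
    [0,0,0,-24,-8,19,10],
    [0,0,0,-34,-8,29,10],
    [0,0,0,-42,-8,40,10],
    [0,0,0,-49,-8,52,10],
    [0,0,0,-54,-8,64,10],
    [0,0,0,-59,-8,77,10],
    [0,0,0,-62,-8,90,10],
    [0,0,0,-64,-8,100,10]
  ]
}}

```text
t: 10.3
eef_pos: [0.5009, 0.0241, 0.1674]
tool_rot: [0.0, 0.999, -0.055, -0.0]
contact_force: [0.4, 0.7, -1.8]
gripper_width: 0.234
grasp_force: 98.1
```

Emit:
{"method": "jog_arm", "body": {
  "motion": [
    [0,0,0,0,0,8,10],
    [0,0,0,0,0,16,10],
    [0,0,0,0,0,24,10],
    [0,0,0,0,0,30,10],
    [0,0,0,0,0,32,10],
    [0,0,0,0,0,32,10]
  ]
}}

```text
t: 11.05
eef_pos: [0.5012, 0.0241, 0.1364]
tool_rot: [-0.0, 0.999, -0.055, 0.0]
contact_force: [-1.4, 0.4, 0.0]
gripper_width: 0.237
grasp_force: 98.4
```

```bash
python3 -c "
from w import *
look('d')
a=[cv2.imread('pics/d%s.png'%k) for k in 'ts']
I=cv2.INTER_CUBIC
b=[cv2.resize(a[0][120:220,220:320],(400,400),interpolation=I),cv2.resize(a[1][140:240,200:300],(400,400),interpolation=I)]
cv2.imwrite('pics/d.png',np.hstack(b))
"
```

```text
[0.5012 0.0241 0.1364] [-0.      0.9985 -0.0546  0.0001] yaw -6.258609920187861 [-1.3834  0.4338  0.0308]
pole_hook t [272.6 190.6] 0.54
pole_hook s [271.3 197.9] 0.93
  tri [0.6703 0.0298 0.1439] [np.float64(0.00023786606146329888), np.float64(0.00023786606146308935)]
  in tool [ 0.1675 -0.0241 -0.0075]
flap_ring t [268.5 188.3] 0.91
flap_ring s [271.9 191.4] 0.71
  tri [0.6675 0.0371 0.1772] [np.float64(0.006697590246526336), np.float64(0.006697590246526326)]
```

View pics/d.png

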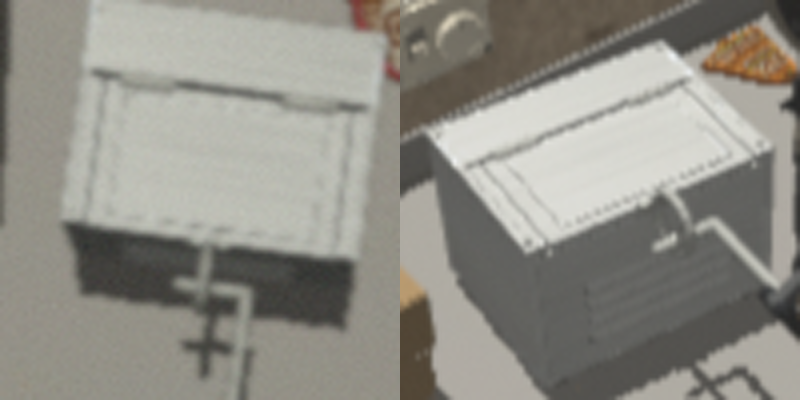

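The flap is almost shut. I'll press down further until the stop answers.

Emit:
{"method": "jog_arm", "body": {
  "motion": [
    [0,0,0,0,0,2,10],
    [0,0,0,0,0,4,10],
    [0,0,0,0,0,5,10],
    [0,0,0,0,0,5,10]
  ]
}}

```text
t: 12.0
eef_pos: [0.5021, 0.0246, 0.1316]
tool_rot: [-0.0, 0.999, -0.054, 0.001]
contact_force: [1.1, 1.1, 2.0]
gripper_width: 0.234
grasp_force: 98.7
```

Emit:
{"method": "jog_arm", "body": {
  "motion": [
    [0,0,0,0,0,3,10],
    [0,0,0,0,0,6,10],
    [0,0,0,0,0,6,10]
  ]
}}

```text
t: 12.38
eef_pos: [0.5023, 0.0233, 0.1255]
tool_rot: [0.0, 0.998, -0.056, 0.001]
contact_force: [4.0, -1.4, 2.7]
gripper_width: 0.234
grasp_force: 98.9
```

```bash
python3 -c "
from w import *
print([bot.get_obs()[k] for k in('contact_force','torque')])
look('e')
a=[cv2.imread('pics/e%s.png'%k) for k in 'ts']
I=cv2.INTER_CUBIC
b=[cv2.resize(a[0][120:220,220:320],(400,400),interpolation=I),cv2.resize(a[1][140:240,200:300],(400,400),interpolation=I)]
cv2.imwrite('pics/e.png',np.hstack(b))
"
```

```text
[array([ 4.0147, -1.3532,  2.7235]), array([-0.3043, -1.6472, -0.3684])]
[0.5023 0.0233 0.1255] [ 0.0001  0.9985 -0.0555  0.001 ] yaw -6.36536498224801 [ 4.0147 -1.3532  2.7235]
pole_hook t [275.8 192.8] 0.49
pole_hook s [252.5 211.4] 0.75
  tri [0.6941 0.0458 0.0773] [np.float64(0.0331052446770447), np.float64(0.033105244677044725)]
  in tool [ 0.188  -0.0436  0.0485]
flap_ring t [270.8 190.1] 0.78
flap_ring s [271.4 195.8] 0.6
  tri [0.6684 0.0334 0.1563] [np.float64(0.0024686523744681926), np.float64(0.0024686523744682667)]
```

View pics/e.png

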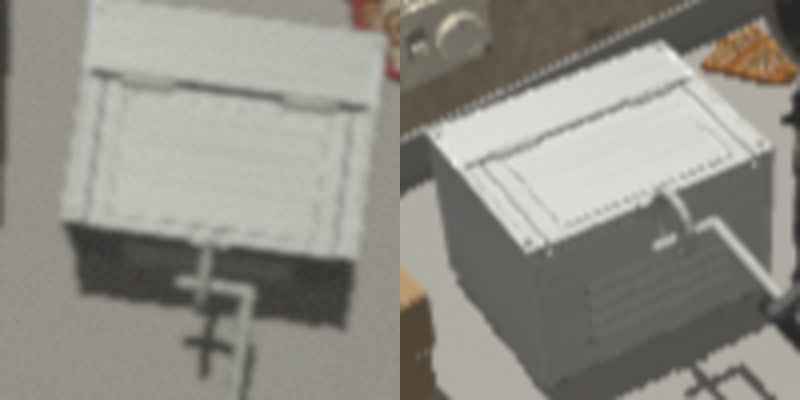

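The ring didn't move between the last two looks while a moment of 1.6 N·m built up, so the flap is on its stop. In crop e the flap is level with the roof. Next I'll relieve the load and withdraw the pin sideways.

Emit:
{"method": "jog_arm", "body": {
  "motion": [
    [0,0,0,0,0,-6,10],
    [0,0,0,0,0,-12,10],
    [0,0,0,0,0,-17,10],
    [0,0,0,0,0,-17,10],
    [0,0,0,0,0,-17,10]
  ]
}}

```text
t: 13.45
eef_pos: [0.5007, 0.024, 0.1421]
tool_rot: [0.0, 0.999, -0.055, -0.0]
contact_force: [-0.0, -0.7, -1.4]
gripper_width: 0.234
grasp_force: 98.2
```

```bash
python3 -c "
from w import *
print([bot.get_obs()[k] for k in('contact_force','torque')])
look('f')
"
```

```text
[array([-0.0066, -0.6996, -1.4233]), array([ 0.038 , -0.0471,  0.0247])]
[0.5007 0.024  0.1421] [ 0.0001  0.9985 -0.0545 -0.0004] yaw -6.248675810548909 [-0.0066 -0.6996 -1.4233]
pole_hook t [271.  192.7] 0.66
pole_hook s [270.3 195.9] 0.96
  tri [0.6632 0.036  0.1603] [np.float64(0.0019830836674206505), np.float64(0.0019830836674208235)]
  in tool [ 0.1603 -0.0295 -0.0184]
flap_ring t [271.7 190.1] 0.66
flap_ring s [272.4 198.5] 0.95
  tri [0.6697 0.0301 0.1425] [np.float64(0.003443978096832539), np.float64(0.0034439780968327383)]
```

Unloaded: moment about 0 and the pin near mid-hole. Withdrawing now.

Emit:
{"method": "jog_arm", "body": {
  "motion": [
    [0,0,0,0,8,0,10],
    [0,0,0,0,20,0,10],
    [0,0,0,0,32,0,10],
    [0,0,0,0,44,0,10],
    [0,0,0,0,56,0,10],
    [0,0,0,0,66,0,10],
    [0,0,0,0,72,0,10],
    [0,0,0,0,72,0,10]
  ]
}}

```text
t: 14.9
eef_pos: [0.4932, -0.0479, 0.1423]
tool_rot: [0.0, 0.998, -0.055, 0.0]
contact_force: [0.7, 0.7, -1.5]
gripper_width: 0.239
grasp_force: 98.2
```

```bash
python3 -c "
from w import *
print([bot.get_obs()[k] for k in('contact_force','torque')])
o,t,s,w=look('g')
d=cv2.imread('pics/es.png').astype(int)-cv2.imread('pics/gs.png')
print('flap area diff',np.abs(d[165:195,220:262]).mean(), np.abs(d[165:195,212:262].mean(2)).max())
"
```

```text
[array([ 0.6538,  0.6532, -1.5325]), array([-0.0161, -0.0314, -0.0197])]
[ 0.4932 -0.0479  0.1423] [ 0.      0.9985 -0.055   0.    ] yaw -6.3004346472027635 [ 0.6538  0.6532 -1.5325]
pole_hook t [298.3 196.1] 0.6
pole_hook s [291.4 186.6] 0.67
  tri [ 0.6563 -0.0428  0.1574] [np.float64(0.003307913880533361), np.float64(0.00330791388053344)]
  in tool [ 0.1615 -0.023  -0.0151]
flap_ring t [274.6 191.9] 0.69
flap_ring s [270.5 193.5] 0.96
  tri [0.6676 0.0278 0.1618] [np.float64(0.004995530046262912), np.float64(0.004995530046262931)]
flap area diff 1.261111111111111 13.333333333333334
```

The flap is still shut and the ring is free. I'll back off, lift and carry the pole to open worktop on the left.

Emit:
{"method": "jog_arm", "body": {
  "motion": [
    [0,0,0,-20,0,-20,10],
    [0,0,0,-35,-5,-50,10],
    [0,0,0,-38,-50,-60,10],
    [0,0,-0.03,-43,-95,-60,10],
    [0,0,-0.06,-48,-145,-60,10],
    [0,0,-0.09,-53,-195,-60,10],
    [0,-0.02,-0.11,-60,-245,-40,10],
    [0,-0.04,-0.11,-66,-295,-20,10],
    [0,-0.04,-0.11,-72,-335,20,10],
    [0,-0.04,-0.11,-77,-352,60,10]
  ]
}}

```text
t: 16.6
eef_pos: [0.4548, 0.3141, 0.0815]
tool_rot: [-0.002, 1.0, 0.002, -0.02]
contact_force: [-0.0, 0.1, -0.9]
gripper_width: 0.23
grasp_force: 98.3
```

Emit:
{"method": "jog_arm", "body": {
  "motion": [
    [0,0,0,0,0,20,10],
    [0,0,0,0,0,30,10],
    [0,0,0,0,0,30,10]
  ]
}}

```text
t: 16.98
eef_pos: [0.4539, 0.3104, 0.0521]
tool_rot: [-0.001, 1.0, 0.0, -0.02]
contact_force: [-0.3, -0.5, -0.8]
gripper_width: 0.235
grasp_force: 98.3
```

```bash
python3 -c "
from w import *
look('i')
"
```

```text
[0.4539 0.3104 0.0521] [-0.0008  0.9998  0.0002 -0.0202] yaw 0.02325278128971344 [-0.3417 -0.4772 -0.8084]
pole_hook t [174.8 212.2] 0.67
pole_hook s [195.8 277.5] 0.96
  tri [0.6113 0.3341 0.0705] [np.float64(0.006346327988002022), np.float64(0.006346327988001906)]
  in tool [ 0.1565 -0.0236 -0.0246]
flap_ring t [272.1 193.3] 0.93
flap_ring s [253.1 213.4] 0.7
  tri [0.6895 0.0531 0.0764] [np.float64(0.028158417713915508), np.float64(0.028158417713915345)]
```

Emit:
{"method": "jog_arm", "body": {
  "motion": [
    [0,-0.03,0,0,0,15,10],
    [0,-0.03,0,0,0,30,10],
    [0,-0.03,0,0,0,38,10],
    [0,-0.03,0,0,0,41,10],
    [0,-0.03,0,0,0,41,10]
  ],
  "grip_force": 60
}}

```text
t: 18.05
eef_pos: [0.4521, 0.311, 0.0112]
tool_rot: [-0.001, 0.999, 0.001, -0.035]
contact_force: [0.9, -0.3, -1.4]
gripper_width: 0.231
grasp_force: 98.4
```

Emit:
{"method": "jog_arm", "body": {
  "motion": [
    [0,0,0,0,0,2,10],
    [0,0,0,0,0,2,30],
    [0,0,0,0,0,2,45],
    [0,0,0,0,0,2,60],
    [0,0,0,0,0,2,60],
    [0,0,0,0,0,-10,60],
    [0,0,0,0,0,-40,60],
    [0,0,0,0,0,-90,60],
    [0,0,0,0,0,-140,60],
    [0,0,0,0,0,-180,60]
  ]
}}

```text
t: 19.3
eef_pos: [0.4652, 0.3109, 0.194]
tool_rot: [-0.002, 0.999, 0.0, -0.034]
contact_force: [-0.7, 0.4, -0.6]
gripper_width: 0.706
grasp_force: 0.0
```

Emit:
{"method": "jog_arm", "body": {
  "motion": [
    [0,0.07,0,0,0,-20,60],
    [0,0.07,0,0,0,-20,60],
    [0,0.07,0,0,0,-20,60]
  ]
}}

```text
t: 19.68
eef_pos: [0.4659, 0.3099, 0.2103]
tool_rot: [-0.001, 1.0, 0.0, -0.001]
contact_force: [0.2, -0.7, -1.2]
gripper_width: 0.7
grasp_force: 0.0
```

```bash
python3 -c "
from w import *
o,t,s,w=look('j')
for th in ['pole_grip','pole_hook','straight_grip']:
    for p in (t,s):
        print(th,[(onz(p,a['xy'],.015),round(a['score'],2)) for a in bot.tip_of(th,p)[:1]])
d=np.abs(cv2.imread('pics/es.png').astype(int)-cv2.imread('pics/js.png'))
print('flap area diff',d[165:195,212:262].mean(), d[165:195,212:262].mean(2).max())
"
```

```text
[0.4659 0.3099 0.2103] [-0.0006  1.      0.0004 -0.0008] yaw 0.04106401012995571 [ 0.1504 -0.7365 -1.1602]
pole_hook t [175.5 209.3] 0.7
pole_hook s [199.1 286.1] 0.9
pole_hook w [256.1  42.3] 0.8
  tri [0.6197 0.3361 0.023 ] [np.float64(0.0016054456341731962), np.float64(0.001538273270386134), np.float64(0.001498749715531247)]
  in tool [ 0.1541 -0.0258  0.187 ]
flap_ring t [273.1 187.9] 0.92
flap_ring s [271.3 194.5] 0.76
  tri [0.6759 0.0272 0.1526] [np.float64(0.0019490618457843217), np.float64(0.0019490618457844305)]
pole_grip [(array([0.4277, 0.2995, 0.015 ]), 0.73)]
pole_grip [(array([0.4295, 0.3077, 0.015 ]), 0.61)]
pole_hook [(array([0.6221, 0.338 , 0.015 ]), 0.7)]
pole_hook [(array([0.6245, 0.3327, 0.015 ]), 0.9)]
straight_grip [(array([ 0.4519, -0.3282,  0.015 ]), 0.89)]
straight_grip [(array([ 0.4527, -0.3382,  0.015 ]), 0.57)]
flap area diff 103.20466666666667 194.33333333333334
```

The scene difference is probably the arm in the line of sight, so I'll check the flap in the top view.

```bash
python3 -c "
from w import *
for a,b,r in [('et','jt',(138,178,245,305)),('ct','jt',(138,178,245,305)),('es','js',(165,205,262,290)),('cs','js',(165,205,262,290))]:
    d=np.abs(cv2.imread(f'pics/{a}.png').astype(int)-cv2.imread(f'pics/{b}.png'))[r[0]:r[1],r[2]:r[3]];print(a,b,d.mean(),d.mean(2).max())
j=cv2.imread('pics/js.png')[150:210:8,205:290:8].mean(2).astype(int);e=cv2.imread('pics/es.png')[150:210:8,205:290:8].mean(2).astype(int);print(j);print(e)
"
```

```text
et jt 2.073888888888889 8.333333333333334
ct jt 63.15236111111111 123.0
es js 5.515178571428572 96.33333333333333
cs js 56.786904761904765 148.0
[[149 118  72  71  71 109  78  73  71  70  65]
 [ 73  72  72  72  73  72  74  69  67 129  82]
 [ 44  39  71  71  73  72  72 171 207 209 170]
 [ 37  36  40  67  72  72  73 210 212 217 200]
 [ 35  35  37  37  72  71 213 215 214 209 101]
 [ 35  36  35  68  73 217 193 193 184  96  97]
 [ 69  70  71  68  62 112  96  96  95 102  95]
 [ 43  71  70  68  63  94  95  97 100 101  94]]
[[124 109 102  89  93  85 108  90  76  91 114]
 [105  86  84  85  92 211 211 209 210 131  82]
 [ 82  81 128 215 214 212 172 207 207 208 169]
 [ 83 218 218 213 183 214 213 211 211 217 200]
 [ 74 115 180 213 213 216 214 215 213 209  99]
 [170  95 179 205 217 217 193 191 185  96  96]
 [170  96  96 215 212 113  99  97 105  99  95]
 [170 101  97  96  96  96  96 100 100 102  97]]
```

The top view shows the flap just as it was at its stop; the scene difference was the arm in front of the camera. The pole lies flat and clear, with both poles where they should be. Handing in.

```bash
python3 -c "
from station import bot
print(bot.hand_in())"
```

```text
the job is handed in; nothing more can be done
None
```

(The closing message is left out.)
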